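# Close the casting mould with its own half, put the stray half away

## Task

Two blue upper mould halves lie on the bench, but only one is the original partner of the lower half in the wooden cradle: its slots drop over the two yellow keys. Lower that one (do not drop it) onto the lower half until it sits flush; the other is a stray: tip the cupboard's tilt-out bin forward, drop the stray into it and push the bin back until it clicks fully shut. Leave the candle and the pot alone.

Things in the scene. Friction and masses are not known exactly. Their poses are not given: they have to be found in the camera images.
- lower_face (a point): fixed blue lower mould half, 88 (x) x 64 mm (y), in a cradle 112 x 88 mm; centre of its level top face, 50 mm above the bench. Yellow conical keys on it, 16 mm diameter, 15 high, tapering to 6 mm over the top 9 mm, at (x +22, y +24) and (x -12, y -24) mm. With the right half flush on it, their x and y axes agree and that half's centre is 33 mm above this point; 2 mm play all round.
- cap_a_mid (a point): the matching upper half: blue plate 88 (x) x 64 (y) x 24 mm with an upright grip lug on its middle, 60 (x) x 18 (y) mm, from 24 to 66 mm above the underside (pinch it across y). Slots 20 mm wide (x), 18 mm deep (y), right through the plate, open to its long edges: at x +22 on the +y edge, x -12 on the -y edge; they fit the keys at one yaw. The point is its centre, 33 mm above the underside.
- cap_a: the same matching upper half, 0.14 to 0.28 kg; origin in the middle of its underside, axes as above.
- cap_b_mid (a point): the stray upper half: blue, same plate, lug and sizes as the matching one but its mirror image: slots at x +22 on the -y edge and at x -12 on the +y edge, so it cannot sit down on the keys at any yaw. The point is its centre, 33 mm above the underside.
- cap_b: the same stray upper half, 0.14 to 0.28 kg; origin in the middle of its underside, axes as above.
- cupboard: fixed wooden cupboard, 180 wide (y) x 148 deep x 170 mm high, with one tilt-out bin in its front. Origin at bench level under the middle of its front; the front faces its -x (towards the robot) and the cupboard lies on its +x side; its top slab and the shut bin's panel reach 8 mm ahead of the origin.
- bin (a joint): tilt of the bin, rad: 0 shut (start), 0.75 tipped right out to a stop. Pivot along the cupboard's y, 14 mm above its origin; the top tips to the cupboard's -x. A sprung ball catch at the top edge (cupboard's y +60) holds it shut: pulling it free takes about 6 N at the handle; pushed back, it clicks home in the last 0.06 rad with a few N. Past about 0.3 rad it falls open by itself and stays open.
- bin_handle (a point): middle of the bin's steel bar handle, along the cupboard's y, 100 mm long, 11 mm thick, its ends on posts, 35 mm out from the panel (29 mm free behind it). Shut: 43 mm ahead of the cupboard's origin, 144 up. It moves in an arc about the pivot (radius 137 mm); fully tipped: 120 ahead, 80 up. Shut fingers fit behind it from above; push the bar from in front to shut the bin.
- bin_in (a point): middle of the smooth bin's inside, in the bin's frame (moves with it): inner face of the 138 mm high panel 50 mm to -x, floor 45 mm down, back wall (70 high) 51 mm to +x, sides 71 mm either way. Fully tipped, the mouth is 142 mm wide and reaches from the cupboard's front to 94 mm ahead of its origin; the panel's top edge is then 115 mm above the bench.
- candle_mid (a point): bystander: cream pillar candle, 50 mm diameter, 90 mm high; its centre.
- pot_mid (a point): bystander: terracotta pot, 68 mm across, 65 mm high; its centre.
Mind the look-alikes: they are no part of the job. Leave any green or turquoise look-alike of the cap_b alone.

How it is judged:
By the outcome, as a careful person would: the job done as asked, in the order asked, and still so for the second after the job is handed in, with the robot touching nothing.
It also fails if it takes over 72 s, if anything falls off the work surface, if the arm or the gripper's body presses on something with over 40 N, if the wrist force passes 120 N, or if a joint passes its speed limit or range.

## Robot

A 6-joint arm with a two-finger parallel gripper is mounted at the origin on the work surface. World frame = base frame: x ahead of the robot, y to its left, z up, the work surface at z = 0. Lengths are in m, angles in rad, forces in N, time in s.
With the tool pointing down it reaches from about 0.225 to 0.875 m from the base axis. Payload 3.4 kg.
Tool frame: the origin (TCP) lies at the very end of the fingers, on their centre line; the grasp point (between the pads) lies 19 mm behind it; z points along the fingers, y is the direction in which the jaws open and shut (so a half turn about z gives the same grasp; the last joint's range is limited). The gripper opens to 85 mm and grips with 20 to 120 N. Pads are 22 mm wide; open, the fingers measure 114 mm over their backs; the gripper's body (76 mm by 85 mm) begins 54 mm behind the grasp point. The pads swing forward as they close: fully open they stand 13 mm farther back than shut.
Start: joints at [1.041, 0.276, 1.505, -0, 1.361, -0.121], TCP at [0.229, 0.528, 0.231] pointing down, gripper open.
Joint ranges: [-2.89, 2.89], [-0.75, 2.08], [0.22, 2.7], [-1.18, 4.32], [0.11, 2.71], [-2.7, 2.7]. Speed limits (rad/s): [2.57, 2.57, 3.14, 3.14, 3.14, 3.14].

## Interface

Orientations are given as a unit quaternion [w, x, y, z].
In Python, from rig import manip gives the robot as it stands. The module is installed in compiled form; this text tells all that it offers.
- The arm moves only by the tool carry_out, never from a script. Its argument "moves" is one flat list of numbers, 5 for each row, row after row: the opening in per cent of the stroke, from 0 (shut) to 100 (fully open), then the shift along the world's x, y, z in cm, then the turn about the world's z in rad. A call has exactly 10 rows; each row shifts and turns the commanded pose from where the row before left it; what a row does not reach is not made up. A row lasts 1/10 s, in which the tool goes at most 50 mm and 8.59 degrees, less where a joint would pass 70% of its speed; a pose out of reach is approached as far as the arm can. A call is refused whole if a number of a shift passes 5 or a number of a turn 0.15, either way. A call with a gripper value outside its range is refused whole. The fingers move at their own pace and stop on an object; "squeeze" is the grip in N (left out, the last holds). Time passes only in rows, so rows that do not move let the fingers close, or fill a call up. It gives the time, the measured TCP pose, the force and the opening at its end, in the units of the state.
- manip.get_state(): the state, without advancing time (a new reading comes with each control period).
- manip.get_image(name): name is "scene" or "top"; returns the picture (384x512x3 uint8, red, green, blue); there is no depth.
- manip.camera_info(name): a dict with "fov_y" (degrees; the focal length in pixels is half the picture's height over the tangent of half this angle, whatever the lens; pixels are square), "cx", "cy" (the principal point, pixels), "rvec" (rotation vector, rad) and "tvec" (3), from world to camera coordinates, as OpenCV has them. Camera axes: x right, y down, z forward; pixel columns grow to the right and rows downward; lengths in m; the calibration is good to about 2 mm. A picture is of the moment at which its call begins. camera_info takes no time and is no camera call.
- manip.sign_off(): hands the job in, once; it reports no verdict.
The state is a dict: "clock": time; "qpos": joint angles; "qd": joint speeds; "effort": joint torques, N m; "position": TCP position; "ee_rot": TCP orientation; "contact_force": force on the tool from outside, world axes, zero at the start; "moment": the same for the moment, N m; "width": finger opening in m.
Only numpy, scipy, OpenCV 4.12 (cv2) and the standard library are available. Lean on these libraries where they do the work, as an engineer would, in place of code of your own. Each camera call takes 0.05 s, during which the arm holds its last target. There are 200 camera calls.

## Working session

There is one attempt and no reset: what is moved stays moved. The work goes in short steps, Python scripts to look and compute and a tool call to move; the robot and the scene stay as the last step left them, time stands still between calls to the robot, and variables do not carry over. Pictures are saved under pics/ and viewed, about 8 in all and at most 12, crops included, and the job is handed in when it is done.

Besides the shell and the picture viewer there is one more tool, called as name(argument=value, ...) on one line, values as JSON. carry_out: Moves the arm, as the interface text tells. Its arguments: {"type":"object","properties":{"moves":{"type":"array","items":{"type":"number"}},"squeeze":{"type":"number"}},"required":["moves"]}

```bash
mkdir -p pics; cat > h.py <<'E'
import numpy as np, cv2
from rig import manip
def cam(n):
    c=manip.camera_info(n); R=cv2.Rodrigues(np.array(c['rvec'],float))[0]; t=np.array(c['tvec'],float).ravel()
    f=192/np.tan(np.radians(c['fov_y'])/2); return R,t,f,c['cx'],c['cy'],c
def ray(n,u,v):
    R,t,f,cx,cy,_=cam(n); return -R.T@t, R.T@np.array([(u-cx)/f,(v-cy)/f,1])
def onz(n,u,v,z):
    o,d=ray(n,u,v); return o+d*(z-o[2])/d[2]
def tri(a,pa,b,pb):
    o1,d1=ray(a,*pa); o2,d2=ray(b,*pb); s=np.linalg.lstsq(np.c_[d1,-d2],o2-o1,rcond=None)[0]
    p,q=o1+d1*s[0],o2+d2*s[1]; return (p+q)/2,np.linalg.norm(p-q)
def proj(n,p):
    R,t,f,cx,cy,_=cam(n); q=R@np.array(p)+t; return np.array([cx+f*q[0]/q[2],cy+f*q[1]/q[2]])
def save(im,name): cv2.imwrite('pics/'+name+'.png',im[:,:,::-1])
E
python3 - <<'E'
from h import *
for n in('scene','top'):
    im=manip.get_image(n); np.save(n+'0.npy',im); save(im,n+'0'); print(n,cam(n)[5], -cam(n)[0].T@cam(n)[1])
print(manip.get_state())
E
```

```text
scene {'fov_y': 47.34315963613599, 'cx': 257.4507064152532, 'cy': 187.65988806477847, 'rvec': array([ 1.10942359,  2.27071468, -1.06564594]), 'tvec': array([ 0.29365787, -0.21613717,  1.63492845])} [1.30415694 0.60590847 0.85906394]
top {'fov_y': 46.2134671548681, 'cx': 251.57973319637208, 'cy': 194.1146192118654, 'rvec': array([ 2.13314827, -2.156314  ,  0.19568418]), 'tvec': array([0.05147729, 0.55579439, 1.2043478 ])} [0.35333434 0.06990413 1.27760683]
{'clock': 0.1, 'qpos': array([ 1.04101915e+00,  2.76540471e-01,  1.50602351e+00,  1.72770263e-05,
        1.36072392e+00, -1.21001848e-01]), 'qd': array([-0.00124812, -0.00073037, -0.00288517, -0.00081735, -0.00042802,
        0.00052966]), 'effort': array([ 9.41254984e-04, -4.17699766e+01, -2.46407264e+01, -2.33681512e-04,
        5.73613273e-03, -2.38026848e-05]), 'position': array([0.22830721, 0.52720223, 0.23051449]), 'ee_rot': array([-2.78969544e-04,  2.02969307e-01,  9.79184733e-01, -8.00442926e-04]), 'contact_force': array([ 0.85772505, -0.74698746, -0.97256927]), 'moment': array([-0.03377415,  0.00350073,  0.03543267]), 'width': 0.08516898281902366}
```

View pics/scene0.png

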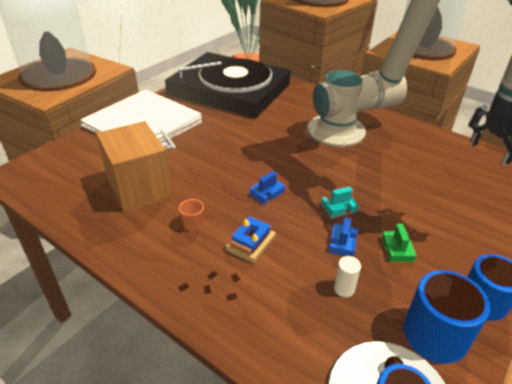

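View pics/top0.png

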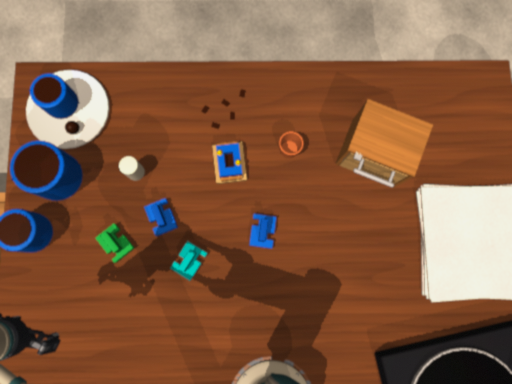

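The top view shows the cradle at (230,160), blue halves at (161,216) and (263,230), and the cupboard front and handle at (375,173). The candle is at (131,167) and the pot at (291,143).

These could be taken for a cap: blue (161,216), blue (263,230), turquoise (189,260), green (115,242), and the blue lower half at (230,160). Only the first two are blue upper halves, so I'll check them in one close crop.

```bash
python3 - <<'E'
from h import *
im=np.load('top0.npy'); c=im[140:260,130:290]; save(cv2.resize(c,None,fx=5,fy=5,interpolation=cv2.INTER_CUBIC),'crop1')
for n in('top','scene'):
    im=np.load(n+'0.npy'); hsv=cv2.cvtColor(im,cv2.COLOR_RGB2HSV)
    for nm,lo,hi in(('blue',(105,120,60),(125,255,255)),('yellow',(20,140,120),(32,255,255))):
        m=cv2.inRange(hsv,lo,hi); k,l,s,ce=cv2.connectedComponentsWithStats(m)
        for i in range(1,k):
            if 8<s[i,4]<1500: print(n,nm,s[i],ce[i].round(1))
E
```

```text
top blue [ 30  74  48  44 913] [56.9 98.8]
top blue [217 144  25  33 516] [228.8 160. ]
top blue [145 199  32  37 686] [160.6 216.8]
top blue [   0  209   52   43 1038] [ 31.2 232.2]
top blue [250 214  26  34 663] [262.4 230.7]
top yellow [217 151   5   4  16] [219.  152.5]
top yellow [236 160   5   5  18] [237.8 161.9]
scene blue [251 172  33  31 609] [267.  187.8]
scene blue [233 217  36  33 579] [251.1 232.7]
scene blue [330 218  28  37 750] [343.2 238.3]
scene blue [378 363  52  21 317] [398.5 372.2]
scene yellow [243 219   5   7  23] [245.1 222.3]
scene yellow [252 235   5   6  21] [254.1 237.5]
```

View pics/crop1.png

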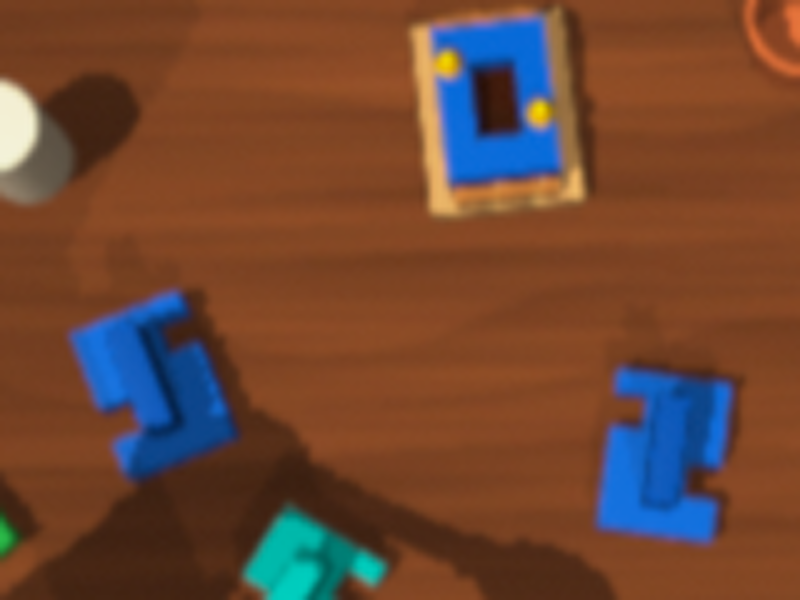

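The crop shows the right blue half (top 263,230) with its left (+y) slot far up (+x, about 22 mm) and its right slot about 12 mm below the middle. That is the same pattern as the keys, so it is cap_a, with a yaw near 0. The left half (161,216) is mirrored, so it is the stray cap_b. Next I'll look at the scene view and the cupboard for heights.

```bash
python3 - <<'E'
from h import *
t=np.load('top0.npy');s=np.load('scene0.npy')
r=lambda c,k:cv2.resize(c,None,fx=k,fy=k,interpolation=cv2.INTER_CUBIC)
save(r(s[165:265,235:365],6),'crop2')
save(np.hstack([r(t[95:195,335:440],4),r(s[115:215,92:182],4)]),'crop3')
# keys
for a,b in(((219,152.5),(254.1,237.5)),((237.8,161.9),(245.1,222.3))): print('key',tri('top',a,'scene',b))
m=cv2.inRange(cv2.cvtColor(t,cv2.COLOR_RGB2HSV),(105,120,50),(125,255,255))
for nm,(x,y,w,h),z in(('A',(248,212,30,38),.012),('B',(143,197,36,41),.012),('L',(215,142,29,37),.05)):
    mm=np.zeros_like(m);mm[y:y+h,x:x+w]=m[y:y+h,x:x+w]
    q=cv2.minAreaRect(cv2.findNonZero(mm)); bx=cv2.boxPoints(q); c=onz('top',*q[0],z)
    P=np.array([onz('top',*p,z) for p in bx]); e=[P[(i+1)%4]-P[i] for i in range(2)]
    L=[np.linalg.norm(v) for v in e]; l=e[int(np.argmax(L))]
    print(nm,q[0],c.round(4),'size',np.round(L,4),'yaw',np.arctan(l[1]/l[0]).round(3))
E
```

```text
key (array([0.6741158 , 0.13454267, 0.05380898]), np.float64(0.0017819667710450818))
key (array([0.64619235, 0.08242977, 0.05548162]), np.float64(0.0012035006762262477))
A (262.4999694824219, 230.49998474121094) [0.4577 0.0153 0.012 ] size [0.0909 0.0657] yaw -0.154
B (160.5177459716797, 216.7425994873047) [0.4995 0.3022 0.012 ] size [0.0673 0.091 ] yaw 0.404
L (228.91461181640625, 159.73171997070312) [0.6536 0.1078 0.05  ] size [0.0618 0.0886] yaw 0.1
```

View pics/crop2.png

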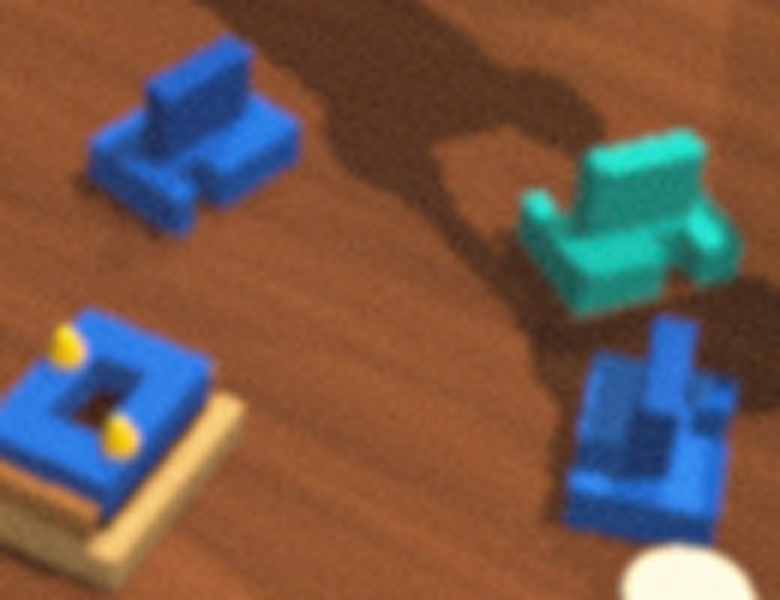

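View pics/crop3.png

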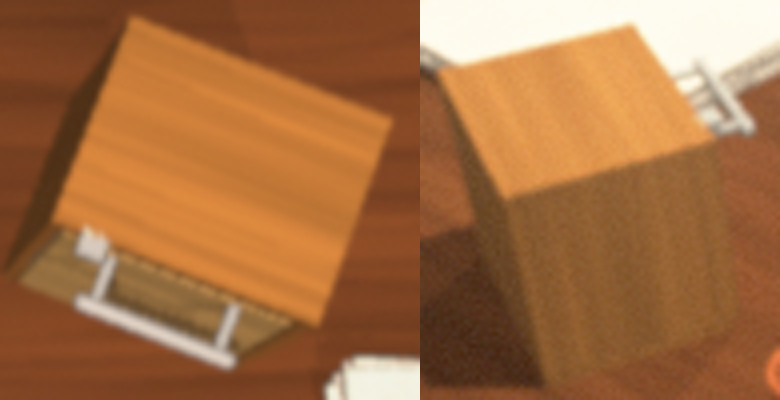

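The scene crop shows cap_a's lug top at scene (267.6,176), cap_b's at (346,225) and the keys at (246,222) and (255,237). In the top view, the cupboard's front edge runs from (348,150) to (415,176) and the handle bar from (355,170) to (393,185). I'll triangulate these now.

```bash
python3 - <<'E'
from h import *
print('lugA',tri('top',(263.2,228.9),'scene',(267.6,176.25)))
print('lugB',tri('top',(157.8,214.4),'scene',(346.25,225.4)))
T=lambda u,v:((u+.5)/4-.5+335,(v+.5)/4-.5+95)
S=lambda u,v:((u+.5)/4-.5+92,(v+.5)/4-.5+115)
for a,b in(((130,15),(85,198)),((392,122),(20,70)),((320,325),(212,25)),((52,222),(290,135))):
    print('cup',[x.round(4) if i==0 else round(x,4) for i,x in enumerate(tri('top',T(*a),'scene',S(*b)))],onz('top',*T(*a),.17).round(4))
P=[]
for a,b in(((80,302),(332,128)),((233,360),(285,65))):
    p=onz('top',*T(*a),.144);P.append(p)
    print('bar',tri('top',T(*a),'scene',S(*b)),p.round(4))
d=P[0]-P[1];print('bar mid',(P[0]+P[1])/2,'len',np.linalg.norm(d),'yaw',np.arctan2(-d[0],d[1]))
s=manip.get_state()['ee_rot']; from scipy.spatial.transform import Rotation as R
print(R.from_quat(np.roll(s,-1)).as_matrix().round(3))
E
```

```text
lugA (array([0.45751781, 0.01593978, 0.06386425]), np.float64(0.0007422772957105937))
lugB (array([0.49938539, 0.30090915, 0.06499059]), np.float64(0.00220279716712953))
cup [array([ 0.7847, -0.255 ,  0.17  ]), np.float64(0.0009)] [ 0.785  -0.2554  0.17  ]
cup [array([ 0.712 , -0.4217,  0.168 ]), np.float64(0.001)] [ 0.7117 -0.4212  0.17  ]
cup [array([ 0.579 , -0.3659,  0.1659]), np.float64(0.0014)] [ 0.5786 -0.3649  0.17  ]
cup [array([ 0.6487, -0.2003,  0.1707]), np.float64(0.0059)] [ 0.647 -0.198  0.17 ]
bar (array([ 0.59960274, -0.2188703 ,  0.14451407]), np.float64(0.00225566441458618)) [ 0.6004 -0.22    0.144 ]
bar (array([ 0.55949998, -0.3146296 ,  0.14201837]), np.float64(0.007183977897665484)) [ 0.5614 -0.3171  0.144 ]
bar mid [ 0.58092146 -0.26850306  0.144     ] len 0.10465061069726066 yaw -0.3820915455455796
[[-0.918  0.397 -0.001]
 [ 0.397  0.918 -0.001]
 [ 0.    -0.002 -1.   ]]
```

carry_out(moves=[60,2,-4.3,-0.5,0.025,60,2,-4.3,-0.5,0.025,60,2,-4.3,-0.5,0.025,60,2,-4.3,-0.5,0.025,60,2,-4.3,-0.5,0.025,60,2,-4.3,-0.5,0.025,60,2,-4.3,-0.5,0.025,60,2,-4.3,-0.5,0.025,60,2,-4.3,-0.5,0.025,60,2,-4.3,-0.5,0.025], squeeze=30)

```text
clock: 1.1
position: [0.4288, 0.0958, 0.1811]
ee_rot: [0.0, 0.079, 0.997, 0.0]
contact_force: [0.2, 0.3, 0.4]
width: 0.0511
```

carry_out(moves=[60,0.95,-2.67,0,0,60,0.95,-2.67,0,0,60,1.0,-2.67,0,0,60,0,0,-2.7,0,60,0,0,-2.7,0,60,0,0,-2.7,0,60,0,0,-2.2,0,60,0,0,-2.2,0,60,0,0,-1.3,0,60,0,0,-1.0,0])

```text
clock: 2.1
position: [0.4568, 0.0176, 0.0321]
ee_rot: [-0.001, 0.079, 0.997, 0.0]
contact_force: [-0.3, -0.1, -0.3]
width: 0.0514
```

carry_out(moves=[0,0,0,0,0,0,0,0,0,0,0,0,0,0,0,0,0,0,0,0,0,0,0,0,0,0,0,0,0,0,0,0,0,1,0,0,0,0,2,0,0,0,0,3,0,0,0,0,3,0])

```text
clock: 3.1
position: [0.457, 0.0176, 0.1246]
ee_rot: [-0.0, 0.079, 0.997, 0.0]
contact_force: [0.5, 0.1, -1.9]
width: 0.0177
```

carry_out(moves=[0,2.46,1.13,1,0.033,0,2.46,1.13,0.6,0.033,0,2.46,1.13,0,0.033,0,2.46,1.13,0,0.033,0,2.46,1.13,0,0.033,0,2.46,1.13,0,0.033,0,2.46,1.13,0,0.033,0,2.46,1.13,0,0.033,0,0,0,0,0,0,0,0,-1.2,0])

```text
clock: 4.1
position: [0.6555, 0.1082, 0.1285]
ee_rot: [0.001, -0.053, 0.999, -0.0]
contact_force: [-0.1, 0.3, -2.1]
width: 0.0178
```

```bash
python3 - <<'E'
from h import *
s=manip.get_state(); print(s['position'],s['ee_rot'])
r=lambda c,k:cv2.resize(c,None,fx=k,fy=k,interpolation=cv2.INTER_CUBIC)
t=manip.get_image('top');np.save('top1.npy',t);q=manip.get_image('scene');np.save('scene1.npy',q)
save(np.hstack([r(t[120:220,190:260],5)[:500,:350],r(q[165:265,215:305],5)]),'hover')
E
```

```text
[0.65546121 0.10816536 0.12854795] [ 1.40283208e-03 -5.27379498e-02  9.98607400e-01 -4.43983438e-05]
```

View pics/hover.png

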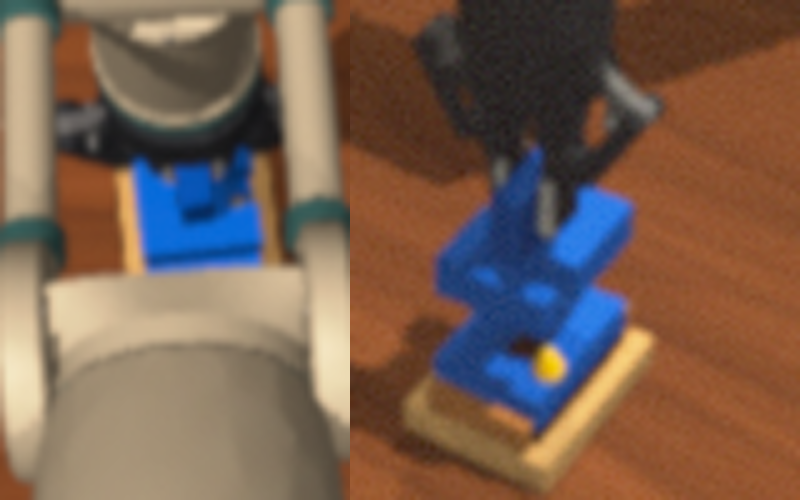

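```bash
python3 - <<'E'
from h import *
S=lambda u,v:((u-350+.5)/5-.5+215,(v+.5)/5-.5+165)
for nm,a,b,z in(('cap',(437,255),(632,198),.1205),('low',(434,375),(629,300),.05)):
    p=onz('scene',*S(*a),z);q=onz('scene',*S(*b),z);d=q-p
    print(nm,p.round(4),q.round(4),((p+q)/2).round(4),np.linalg.norm(d),'yaw',np.arctan2(d[1],d[0])-np.arctan2(64,-88))
p=np.array([.6555,.1082]);
for k in((22,24),(-12,-24)):
    c,s=np.cos(.11),np.sin(.11); print(proj('top',[.654+(c*k[0]-s*k[1])/1e3,.108+(s*k[0]+c*k[1])/1e3,.060]), proj('scene',[.654+(c*k[0]-s*k[1])/1e3,.108+(s*k[0]+c*k[1])/1e3,.060]))
E
```

```text
cap [0.7012 0.084  0.1205] [0.6063 0.1343 0.1205] [0.6538 0.1092 0.1205] 0.10736231722220116 yaw 0.14123779579224927
low [0.7134 0.0907 0.05  ] [0.607  0.1363 0.05  ] [0.6602 0.1135 0.05  ] 0.11575490589795834 yaw 0.2245955934062298
[219.24950912 152.07144631] [254.60926445 235.59953334]
[237.82165099 161.92424654] [245.79674074 220.85689466]
```

carry_out(moves=[0,-0.1,0,-0.6,0,0,0,0,-0.6,0,0,0,0,-0.6,0,0,0,0,-0.6,0,0,0,0,-0.3,0,0,0,0,-0.3,0,0,0,0,-0.25,0,0,0,0,-0.25,0,0,0,0,-0.2,0,0,0,0,-0.2,0])

```text
clock: 5.2
position: [0.6544, 0.108, 0.0887]
ee_rot: [0.001, -0.053, 0.999, 0.0]
contact_force: [1.7, 0.5, -0.9]
width: 0.0174
```

carry_out(moves=[0,0.05,0,-0.1,0,0,0,0,-0.1,0,0,0,0,-0.1,0,0,0,0,-0.1,0,0,0,0,-0.1,0,0,0,0,-0.1,0,0,0,0,0,0,0,0,0,0,0,0,0,0,0,0,0,0,0,0,0])

```text
clock: 6.2
position: [0.6547, 0.108, 0.0839]
ee_rot: [0.001, -0.053, 0.999, 0.0]
contact_force: [1.8, -0.9, 6.0]
width: 0.0174
```

carry_out(moves=[0,0.05,0,0,0,0,0.05,0,0,0,0,0,-0.05,0,0,0,0,0,-0.1,0,0,0,0,-0.1,0,0,0,0,0,0,0,0,0,0,0,0,0,0,0,0,0,0,0,0,0,0,0,0,0,0])

```text
clock: 7.2
position: [0.6546, 0.108, 0.0838]
ee_rot: [0.001, -0.053, 0.999, 0.0]
contact_force: [-2.9, 1.2, 14.7]
width: 0.0177
```

```bash
python3 - <<'E'
from h import *
r=lambda c,k:cv2.resize(c,None,fx=k,fy=k,interpolation=cv2.INTER_CUBIC)
q=manip.get_image('scene');s=manip.get_state();print(s['position'],s['contact_force'],s['moment'])
save(r(q[180:270,215:305],6),'seat')
E
```

```text
[0.65464201 0.10795865 0.08379816] [-4.27344329  1.07884485 15.21585195] [0.09943326 0.59615237 0.00408121]
```

View pics/seat.png

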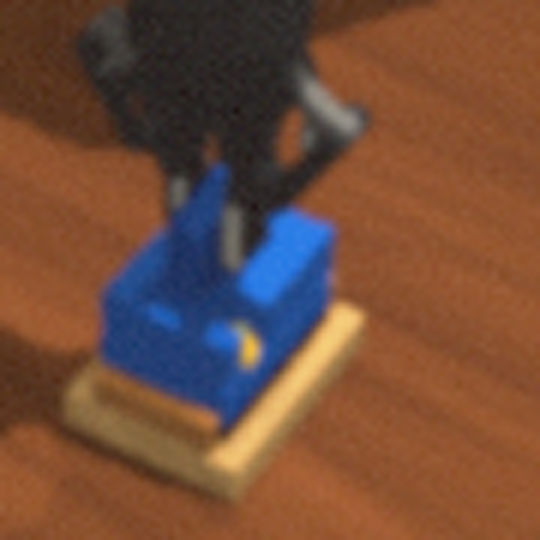

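carry_out(moves=[0,-0.05,0.05,0.1,0,0,-0.03,0,0.1,0,0,0,0,0,0,20,0,0,0,0,30,0,0,0,0,40,0,0,0,0,50,0,0,0,0,50,0,0,1,0,50,0,0,4,0,50,0,0,4,0])

```text
clock: 8.25
position: [0.6532, 0.1079, 0.1725]
ee_rot: [-0.002, -0.053, 0.999, 0.0]
contact_force: [1.3, -0.5, 1.4]
width: 0.043
```

carry_out(moves=[0,-1,-1.5,3,-0.05,0,-3,-4.3,0,-0.07,0,-3,-4.3,0,-0.07,0,-3,-4.3,0,-0.07,0,-1.5,-4.3,0,-0.07,0,0,-4.3,0,-0.07,0,0,-4.3,0,-0.07,0,0,-4.3,0,-0.03,0,0,0,0,0,0,0,0,0,0])

```text
clock: 9.25
position: [0.543, -0.2028, 0.2025]
ee_rot: [-0.0, 0.197, 0.98, 0.0]
contact_force: [0.3, 0.3, -0.4]
width: -0.0
```

```bash
python3 - <<'E'
from h import *
t=manip.get_image('top');np.save('top2.npy',t);q=manip.get_image('scene');np.save('scene2.npy',q)
r=lambda c,k:cv2.resize(c,None,fx=k,fy=k,interpolation=cv2.INTER_CUBIC)
save(np.hstack([r(t[130:190,205:255],7)[:420],r(q[195:265,220:280],6)]),'seated')
m=cv2.inRange(cv2.cvtColor(t,cv2.COLOR_RGB2HSV),(105,120,50),(125,255,255));mm=m*0;mm[135:190,208:252]=m[135:190,208:252]
q=cv2.minAreaRect(cv2.findNonZero(mm));P=np.array([onz('top',*p,.062) for p in cv2.boxPoints(q)]);print(onz('top',*q[0],.062),P.round(4),q)
E
```

```text
[0.6538299  0.10729825 0.062     ] [[0.6966 0.143  0.062 ]
 [0.7032 0.0812 0.062 ]
 [0.6115 0.072  0.062 ]
 [0.6051 0.1331 0.062 ]] ((228.95730590820312, 158.61585998535156), (32.35643768310547, 22.307170867919922), 83.6598129272461)
```

View pics/seated.png

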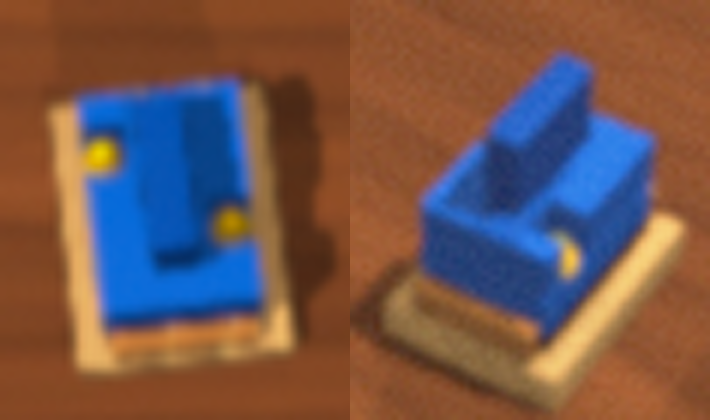

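The seated view shows cap_a level and flush on the lower half, with both keys in their slots. The top view puts its centre at (0.654,0.107), which agrees with the lower half. Next is the bin handle.

carry_out(moves=[0,1.87,-2.43,0,0,0,1.87,-2.43,0,0,0,1.87,-2.43,0,0,0,0,0,0,0,0,0,0,-1.5,0,0,0,0,-1.5,0,0,0,0,-0.7,0,0,0,0,-0.7,0,0,0,0,-0.4,0,0,0,0,0,0])

```text
clock: 10.35
position: [0.5992, -0.2744, 0.1541]
ee_rot: [-0.0, 0.196, 0.981, 0.0]
contact_force: [0.3, 1.0, -0.0]
width: 0.0002
```

carry_out(moves=[0,0,-0.1,-0.3,0,0,0,0,-0.3,0,0,0,0,-0.3,0,0,0,0,-0.3,0,0,0,0,-0.3,0,0,0,0,-0.3,0,0,0,0,-0.3,0,0,0,0,-0.3,0,0,0,0,-0.3,0,0,0,0,0,0])

```text
clock: 11.35
position: [0.5991, -0.2758, 0.1267]
ee_rot: [-0.0, 0.196, 0.981, 0.0]
contact_force: [-0.3, -0.5, -0.3]
width: 0.0
```

carry_out(moves=[0,-0.51,0.21,0,0,0,-0.51,0.21,-0.1,0,0,-0.51,0.21,-0.15,0,0,-0.51,0.21,-0.2,0,0,-0.51,0.21,-0.2,0,0,-0.51,0.21,-0.25,0,0,-0.51,0.21,-0.25,0,0,-0.51,0.21,-0.3,0,0,0,0,0,0,0,0,0,0,0])

```text
clock: 12.35
position: [0.5582, -0.2589, 0.1127]
ee_rot: [-0.0, 0.196, 0.981, 0.0]
contact_force: [-0.3, 0.0, -0.5]
width: 0.0
```

```bash
python3 - <<'E'
from h import *
t=manip.get_image('top');q=manip.get_image('scene')
r=lambda c,k:cv2.resize(c,None,fx=k,fy=k,interpolation=cv2.INTER_CUBIC)
save(np.hstack([r(t[95:215,325:425],4),r(q[95:215,90:180],4)]),'pull')
E
```

```text
(no output)
```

View pics/pull.png

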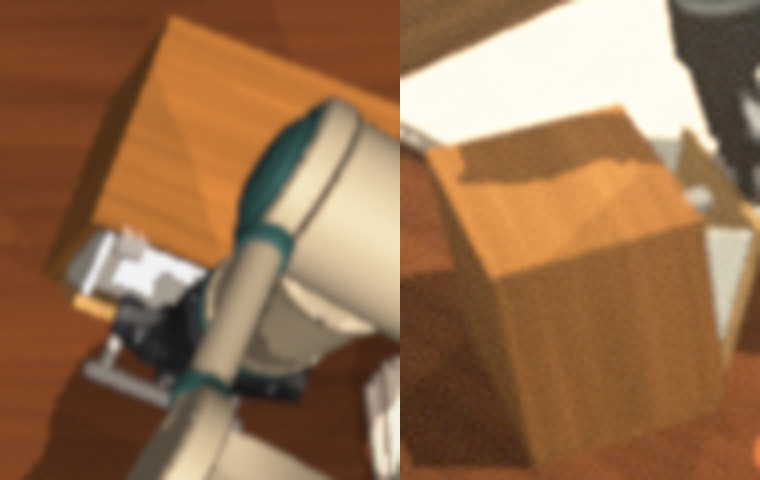

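The bin's catch has released and the bin is tilting outward, with the bar ahead of the fingers. I'll lift clear so it can fall fully open, then go to cap_b.

carry_out(moves=[0,0,0,2,0,0,0,0,4,0,0,0,0,4,0,0,-0.5,2,3,0.05,60,-0.5,4.5,0,0.07,60,-0.5,4.5,0,0.07,60,-0.5,4.5,0,0.07,60,-0.5,4.5,0,0.07,60,-0.5,4.5,0,0.07,60,-0.5,4.5,0,0.07])

```text
clock: 13.45
position: [0.5238, 0.0325, 0.2433]
ee_rot: [0.001, -0.039, 0.999, -0.0]
contact_force: [0.7, 0.0, -0.4]
width: 0.0514
```

carry_out(moves=[60,-0.4,4.5,0,0.07,60,-0.4,4.5,0,0.07,60,-0.4,4.5,-1,0.07,60,-0.4,4.5,-1,0.07,60,-0.4,4.5,-1,0.05,60,-0.3,4.3,-1,0,60,0,0,-2,0,60,0,0,-2,0,60,0,0,-2,0,60,0,0,0,0])

```text
clock: 14.45
position: [0.499, 0.2984, 0.1402]
ee_rot: [-0.003, -0.201, 0.979, -0.001]
contact_force: [-1.1, 0.1, -0.4]
width: 0.0513
```

```bash
python3 - <<'E'
from h import *
s=manip.get_state();print(s['position'],s['ee_rot'])
r=lambda c,k:cv2.resize(c,None,fx=k,fy=k,interpolation=cv2.INTER_CUBIC)
t=manip.get_image('top');q=manip.get_image('scene')
save(np.hstack([r(t[95:215,325:425],4),r(q[165:285,295:395],4)]),'open')
E
```

```text
[0.49902972 0.29840862 0.14023286] [-2.57694689e-03 -2.01435916e-01  9.79498155e-01 -5.44044158e-04]
```

View pics/open.png

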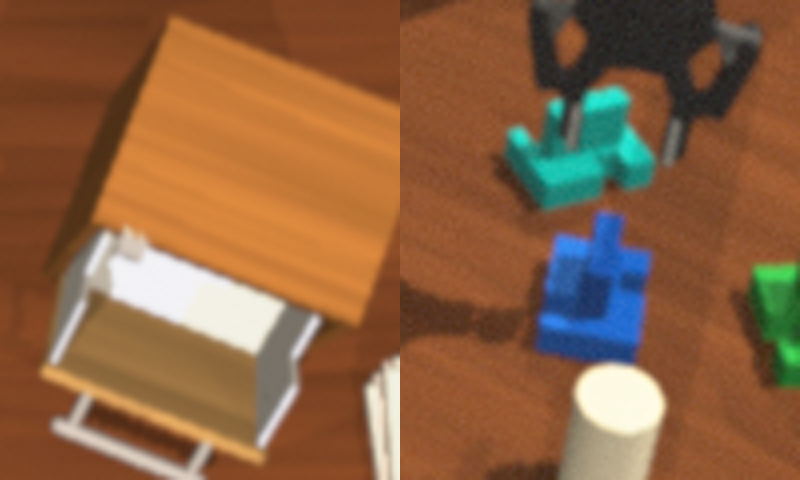

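The bin is fully tipped out, and the gripper hangs over cap_b with its fingers either side of the lug. I'll grasp it.

carry_out(moves=[60,0,0.3,-2,0,60,0,0,-2,0,60,0,0,-2,0,60,0,0,-2,0,60,0,0,-1.8,0,60,0,0,-1,0,60,0,0,0,0,0,0,0,0,0,0,0,0,0,0,0,0,0,0,0])

```text
clock: 15.55
position: [0.5015, 0.3023, 0.0361]
ee_rot: [0.001, -0.201, 0.98, 0.0]
contact_force: [0.7, -0.5, 1.7]
width: 0.0177
```

carry_out(moves=[0,0,0,0,0,0,0,0,0,0,0,0,0,0,0,0,0,0,1,0,0,0,0,3,0,0,0,0,4,0,0,0,0,4,0,0,0,0,4,0,0,0,0,4,0,0,0,0,1,0])

```text
clock: 16.55
position: [0.5023, 0.3026, 0.25]
ee_rot: [0.004, -0.201, 0.98, 0.001]
contact_force: [1.5, -0.0, -1.9]
width: 0.0177
```

carry_out(moves=[0,0.47,-3.56,0,-0.148,0,0.47,-3.56,0,-0.148,0,0.47,-3.56,0,-0.148,0,0.47,-3.56,0,-0.148,0,0.47,-3.56,0,-0.148,0,0.47,-3.56,0,-0.148,0,0.47,-3.56,0,-0.148,0,0.47,-3.56,0,-0.148,0,0.47,-3.56,0,-0.148,0,0.47,-3.56,0,-0.148])

```text
clock: 17.55
position: [0.5464, -0.0554, 0.2433]
ee_rot: [-0.002, 0.515, 0.857, -0.0]
contact_force: [0.6, -0.3, -2.2]
width: 0.0172
```

carry_out(moves=[0,0.47,-3.56,0,-0.148,0,0.47,-3.56,0,-0.148,0,0.47,-3.56,0,-0.148,0,0.47,-3.56,0,-0.148,0,0.47,-3.56,0,-0.148,0,0.47,-3.56,0,-0.148,0,0,0,0,0,0,0,0,0,0,0,0,0,0,0,0,0,0,0,0])

```text
clock: 18.55
position: [0.5754, -0.2663, 0.2446]
ee_rot: [-0.001, 0.831, 0.557, -0.0]
contact_force: [-0.3, -0.0, -2.7]
width: 0.0174
```

carry_out(moves=[0,0.15,0,-1.5,0,0,0,0,-1.5,0,0,0,0,-1.5,0,0,0,0,-1.5,0,0,0,0,-1.5,0,0,0,0,-1,0,0,0,0,-0.6,0,0,0,0,-0.6,0,0,0,0,-0.5,0,0,0,0,0,0])

```text
clock: 19.55
position: [0.577, -0.2676, 0.1424]
ee_rot: [-0.0, 0.831, 0.556, -0.0]
contact_force: [-0.9, 0.4, -2.6]
width: 0.0174
```

carry_out(moves=[0,0,0,-0.3,0,0,0,0,-0.3,0,0,0,0,-0.3,0,0,0,0,0,0,20,0,0,0,0,28,0,0,0,0,36,0,0,0,0,45,0,0,0,0,45,0,0,0,0,45,0,0,0,0])

```text
clock: 20.55
position: [0.5774, -0.2678, 0.134]
ee_rot: [0.0, 0.831, 0.556, 0.0]
contact_force: [0.7, -1.4, -0.7]
width: 0.0382
```

carry_out(moves=[45,0,0,1,0,45,0,0,2,0,45,0,0,3,0,45,0,0,4,0,0,-2,1,0,0.14,0,-4,2,0,0.14,0,-4,2,0,0.14,0,-4,2,0,0.14,0,-2,1,0,0.14,0,0,0,0,0.14])

```text
clock: 21.55
position: [0.4137, -0.1856, 0.2349]
ee_rot: [-0.001, 0.53, 0.848, -0.0]
contact_force: [0.1, -1.4, 0.4]
width: -0.0001
```

```bash
python3 - <<'E'
from h import *
s=manip.get_state();print(s['position'],s['ee_rot'],s['qpos'])
r=lambda c,k:cv2.resize(c,None,fx=k,fy=k,interpolation=cv2.INTER_CUBIC)
t=manip.get_image('top');q=manip.get_image('scene')
save(np.hstack([r(t[95:215,325:425],4),r(q[95:215,90:180],4)]),'drop')
E
```

```text
[ 0.41373326 -0.18562963  0.23492965] [-6.45831553e-04  5.29906063e-01  8.48056098e-01 -4.79100638e-05] [-5.75298089e-01  8.95363482e-02  1.73595626e+00 -1.21392826e-04
  1.31738992e+00 -1.02908406e+00]
```

View pics/drop.png

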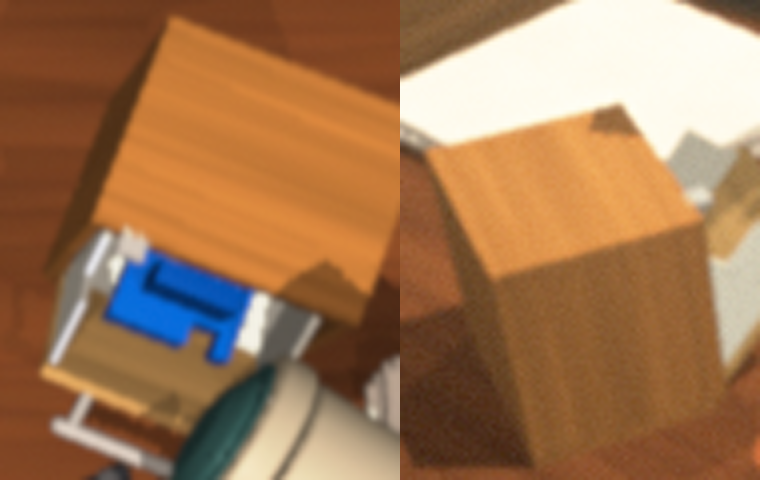

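The stray is low inside the bin, with its plate and lug between the walls. Next I'll push the bar shut from in front.

carry_out(moves=[0,0.88,-0.64,-1,0.145,0,0.88,-0.64,-1,0.145,0,0.88,-0.64,-1,0.145,0,0.88,-0.64,-1,0.145,0,0.88,-0.64,-1,0.145,0,0,0,-2.5,0,0,0,0,-2.5,0,0,0,0,-2.5,0,0,0,0,-2.5,0,0,0,0,-2.5,0])

```text
clock: 22.65
position: [0.4621, -0.2203, 0.0581]
ee_rot: [0.0, 0.199, 0.98, -0.0]
contact_force: [-0.4, -0.2, 0.0]
width: -0.0003
```

carry_out(moves=[0,0.74,-0.3,0,0,0,0.74,-0.3,0,0,0,0.74,-0.3,0,0,0,0.74,-0.3,0,0,0,0.34,-0.14,0.45,0,0,0.34,-0.14,0.45,0,0,0.34,-0.14,0.45,0,0,0.34,-0.14,0.45,0,0,0.34,-0.14,0.45,0,0,0.34,-0.14,0.45,0])

```text
clock: 23.65
position: [0.5092, -0.2395, 0.0865]
ee_rot: [-0.002, 0.197, 0.98, 0.0]
contact_force: [-7.1, 0.6, 4.7]
width: 0.0002
```

carry_out(moves=[0,0.33,-0.135,0.35,0,0,0.33,-0.135,0.33,0,0,0.33,-0.135,0.3,0,0,0.33,-0.135,0.3,0,0,0.33,-0.135,0.27,0,0,0.33,-0.135,0.25,0,0,0.33,-0.135,0.22,0,0,0.33,-0.135,0.2,0,0,0.33,-0.135,0.2,0,0,0.33,-0.135,0.2,0])

```text
clock: 24.65
position: [0.5446, -0.2538, 0.1121]
ee_rot: [0.0, 0.198, 0.98, 0.0]
contact_force: [0.0, -0.3, 0.2]
width: -0.0
```

carry_out(moves=[0,0.2,-0.083,0.12,0,0,0.2,-0.083,0.12,0,0,0.2,-0.083,0.12,0,0,0.2,-0.083,0.12,0,0,0.2,-0.083,0.1,0,0,0.2,-0.083,0.1,0,0,0.2,-0.083,0.1,0,0,0.2,-0.083,0.1,0,0,0.2,-0.083,0.1,0,0,0.2,-0.083,0.1,0])

```text
clock: 25.65
position: [0.5649, -0.2623, 0.1231]
ee_rot: [0.001, 0.198, 0.98, -0.0]
contact_force: [0.8, 0.3, -1.3]
width: -0.0003
```

carry_out(moves=[0,0.06,-0.025,0,0,0,0.06,-0.025,0,0,0,0.06,-0.025,0,0,0,0.06,-0.025,0,0,0,0.06,-0.025,0,0,0,0.06,-0.025,0,0,0,0.06,-0.025,0,0,0,0.06,-0.025,0,0,0,0,0,0,0,0,0,0,0,0])

```text
clock: 26.65
position: [0.565, -0.2622, 0.1228]
ee_rot: [-0.004, 0.197, 0.98, 0.001]
contact_force: [-10.3, 4.0, 7.3]
width: 0.0001
```

carry_out(moves=[0,0.06,-0.025,0,0,0,0.06,-0.025,0,0,0,0.06,-0.025,0,0,0,0.06,-0.025,0,0,0,0,0,0,0,0,0,0,0,0,0,0,0,0,0,0,0,0,0,0,0,0,0,0,0,0,0,0,0,0])

```text
clock: 27.65
position: [0.565, -0.2623, 0.1228]
ee_rot: [-0.007, 0.197, 0.98, 0.001]
contact_force: [-14.5, 4.7, 10.1]
width: 0.0001
```

carry_out(moves=[0,-0.5,0.2,0,0,0,-1,0.4,0,0,0,-3,1.2,1,0,0,-3.5,1.5,3,0,0,-3.5,1.5,3,0,0,-3.5,2,3,0,0,-3.5,3.5,0,0,0,-3.5,3.5,0,0,0,-2,3.5,0,0,0,0,0,0,0])

```text
clock: 28.65
position: [0.3282, -0.0884, 0.2225]
ee_rot: [0.0, 0.196, 0.981, 0.001]
contact_force: [1.1, -0.4, 0.4]
width: 0.0001
```

```bash
python3 - <<'E'
from h import *
r=lambda c,k:cv2.resize(c,None,fx=k,fy=k,interpolation=cv2.INTER_CUBIC)
t=manip.get_image('top');q=manip.get_image('scene')
t0=np.load('top0.npy')
d=np.abs(t.astype(int)-t0).sum(2)[95:195,335:440]; print('cupboard px changed vs start:',(d>60).sum(), 'x',np.where(d>60)[1][:20]+335)
save(np.hstack([r(t[95:195,335:440],4),r(q[90:290,90:300],1.8)[:400]]) if 0 else np.vstack([np.hstack([r(t[95:195,335:440],3.5)[:350],r(t0[95:195,335:440],3.5)[:350]]),r(q[130:250,80:310],3.2)[:, :734]]),'shut')
s=manip.get_state();print(s['clock'],s['position'],s['contact_force'])
E
```

```text
cupboard px changed vs start: 87 x [371 372 373 374 375 370 371 372 373 374 375 376 369 370 371 372 373 374
 375 376]Traceback (most recent call last):
  File "<stdin>", line 6, in <module>
    return _nx.concatenate(arrs, 0, dtype=dtype, casting=casting)
           ~~~~~~~~~~~~~~~^^^^^^^^^^^^^^^^^^^^^^^^^^^^^^^^^^^^^^^
ValueError: all the input array dimensions except for the concatenation axis must match exactly, but along dimension 1, the array at index 0 has size 736 and the array at index 1 has size 734
```

```bash
python3 - <<'E'
from h import *
r=lambda c:cv2.resize(c,(390,290),interpolation=cv2.INTER_CUBIC)
t=manip.get_image('top');q=manip.get_image('scene');t0=np.load('top0.npy')
save(np.vstack([np.hstack([r(t[110:190,335:443]),r(t0[110:190,335:443])]),np.hstack([r(t[125:195,200:295]),r(q[120:260,85:273])])]),'shut2')
for im in(t,t0):
    h=cv2.cvtColor(im,cv2.COLOR_RGB2HSV)[160:190,345:400]; m=(h[:,:,1]<60)&(h[:,:,2]>120); v,u=np.nonzero(m); print('bar px',m.sum(),u.mean()+345,v.mean()+160)
E
```

```text
bar px 240 373.9583333333333 175.35416666666666
bar px 239 373.92468619246864 175.32217573221757
```

View pics/shut2.png

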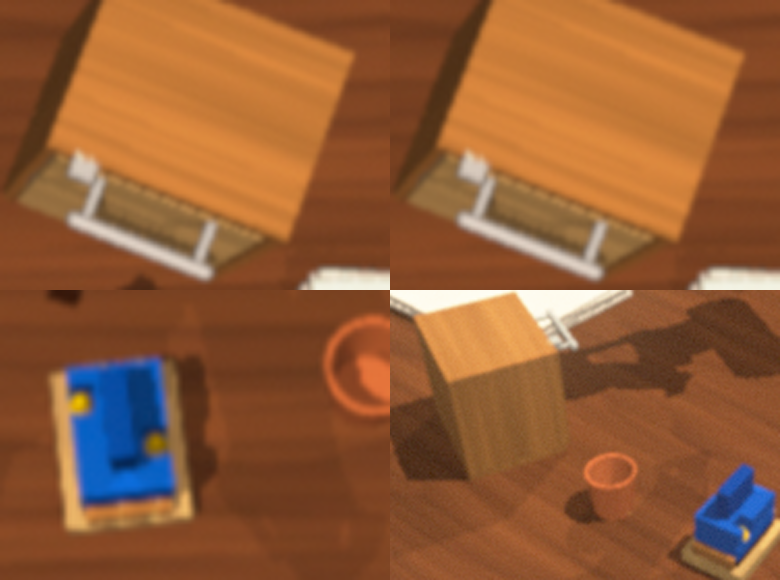

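The bin bar's mean pixel is (373.96,175.35), against (373.92,175.32) at the start, so the bin is fully shut. Cap_a sits flush on the keys, the pot hasn't moved, and the arm is clear.

```bash
python3 -c "
from rig import manip
manip.sign_off()"
```

```text
the job is handed in; nothing more can be done
```

The matching half is seated on the lower half, the stray is in the bin, and the bin is shut. I handed the job in at about 29 s of the 72 s allowed.

- **Matching half (cap_a):** I picked it out by its slot pattern, lowered it onto the keys and released it only after contact. It held at about 15 N of downward push without moving further. In the last pictures it looks level, with both keys in their slots. The gripper was 1.7 mm higher than I expected at that point; I put this down to measurement error or slip in the grip.
- **Stray (cap_b):** I pulled the bin open by its handle, and a picture showed it fully tipped. I dropped the stray in, and the next picture showed it low inside the bin.
- **Bin shut:** I pushed the bar until it stopped dead at about 15 N, at the expected shut position. The handle is within 0.05 pixel of where it started. I had no direct way to confirm the click itself.
- **Bystanders:** The pot is where it was in the last pictures. My last check did not include the candle or the green and turquoise look-alikes, but every path was planned clear of them.

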